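Earth the small ball and zero the electrometer

TASK

Get ready for a charge measurement: discharge the smallest of the three metal balls with a light touch of the fingertips, without shifting, tipping or lifting its stand, then press the larger of the two round push buttons on the electrometer all the way down and let it spring back up. Do not touch the other two balls or the lens or their stands, do not press the smaller button, and finish with the hand clear of everything.

Things in the scene. Friction and masses are not known exactly. Their poses are not given: they have to be found in the camera images.
- small_stand: Stand of the smallest ball. Black cast round foot 80 mm across and 12 mm thick, tapering into a 28 mm collar up to 40 mm high, then a thin black insulating rod 12 mm across. It stands loose on the table. Mass about 0.7 kg. Origin at the centre of the underside of the foot, z up; the ball's centre is 140 mm straight above.
- small_ball: The smallest metal ball; origin at the ball's centre, z up: bare steel, 40 mm across (radius 20 mm), its top 160 mm above the table. It sits on a steel pin in the stand's rod, which is sprung: pushed down, the ball starts to give at about 1 N, sinks 2.5 mm for each further newton, and meets a stop 15 mm down. It springs back up when let go.
- medium_stand: Stand of the middle-sized ball, bystander. Black cast round foot 80 mm across and 12 mm thick, tapering into a 28 mm collar up to 40 mm high, then a thin black insulating rod 12 mm across. It stands loose on the table. The bare steel ball on it is 60 mm across, centre 140 mm above the origin, top at 170 mm. Origin at the centre of the underside of the foot, z up.
- large_stand: Stand of the largest ball, bystander. Black cast round foot 80 mm across and 12 mm thick, tapering into a 28 mm collar up to 40 mm high, then a thin black insulating rod 12 mm across. It stands loose on the table. The bare steel ball on it is 80 mm across, centre 140 mm above the origin, top at 180 mm. Origin at the centre of the underside of the foot, z up.
- lens: Glass lens in a round black frame about 102 mm across, on a stand, bystander; about 186 mm high. Black cast round foot 80 mm across and 12 mm thick, tapering into a 28 mm collar up to 40 mm high, then a thin black insulating rod 12 mm across. It stands loose on the table. Lens centre 135 mm above the origin, its axis along the body's x. Origin at the centre of the underside of the foot, z up.
- meter: Electrometer: a flat dark blue case fixed to the table, 160 (x) by 220 (y) by 66 mm high with a white top panel, origin at the centre of its underside, z up. On the panel: a display window and a black rotary knob with a white pointer line, 32 mm across and 18 mm high (at x +36, y -72 mm) in the far half; two round white push buttons, pressed straight down, in the near half: the larger at x -35, y +65 mm, the smaller at x -35, y -65 mm; and two low sockets between them.
- zero_top (a point): Centre of the top face of the larger push button, a white round cap 32 mm across in a round black housing 48 mm across; the cap stands 22 mm above the panel (88 mm above the table) and 10 mm above its housing. Moves down with the cap.
- zero (a joint): Travel of the larger button in m: 0 up, 0.006 all the way down; a spring returns it, and it takes about 5 N to push it fully down.
- hold_top (a point): Centre of the top face of the smaller push button, a white round cap 16 mm across in a round black housing 32 mm across, as high as the larger one; to be left alone.
- hold (a joint): Travel of the smaller button in m: 0 up, 0.006 all the way down.
There are look-alikes about, which are no part of the job. Leave any pink look-alike of the small_stand alone.

How it is judged:
On the way, in this order (a step that is already met when the one before it is completed fails the run):
1. the fingertips touch the smallest ball (contact force between the fingers and small_ball above 0.4 N), for 0.1 s.
2. the hand has left the ball and the larger button is pressed all the way down (value of joint zero above 0.0048 m and contact force between the fingers and small_ball below 0.1 N), for 0.05 s.
At the end, for the whole second after the job is handed in: The larger button is back up (within 1.5 mm) and the smaller one up, the small ball is up on its pin (within 2 mm), and all three ball stands and the lens stand upright (within 0.05 rad), at rest, within 12 mm of where they started (distance of each of small_stand, medium_stand, large_stand, lens from where it was at the start of the episode below 0.012 m and angle between each of small_stand, medium_stand, large_stand, lens's own z axis and vertical below 0.05 rad and linear speed of each of small_stand, medium_stand, large_stand, lens below 0.01 m/s and z of small_ball in the frame of small_stand above 0.138 m and value of joint each of zero, hold below 0.0015 m); the robot touches nothing.
It fails at once if the small ball was pushed hard (over 12 N) (contact force between any of the arm, the fingers and small_ball above 12 N).
It fails at once if the small ball's stand was lifted more than 8 mm (height (world z) of small_stand above 0.008 m).
It fails at once if the small ball's stand was shifted more than 12 mm or tipped (distance of small_stand from where it was at the start of the episode above 0.012 m or angle between small_stand's own z axis and vertical above 0.12 rad).
It fails at once if the smaller button was pressed (over 1.5 mm) (value of joint hold above 0.0015 m).
It fails at once if another ball or the lens was touched or moved (contact force between any of the fingers, the arm and medium_stand above 0.3 N or distance of any of medium_stand, large_stand, lens from where it was at the start of the episode above 0.012 m or contact force between any of the fingers, the arm and large_stand above 0.3 N or contact force between any of the fingers, the arm and lens above 0.3 N).
It also fails if it takes over 38 s, if anything falls off the work surface, if the arm or the gripper's body presses on something with over 40 N, if the wrist force passes 120 N, or if a joint passes its speed limit or range.

ROBOT

A 6-joint arm with a two-finger parallel gripper is mounted at the origin on the work surface. World frame = base frame: x ahead of the robot, y to its left, z up, the work surface at z = 0. Lengths are in m, angles in rad, forces in N, time in s.
With the tool pointing down it reaches from about 0.325 to 0.9 m from the base axis. Payload 3.5 kg.
Tool frame: the origin (TCP) lies on the centre line of the jaws, within the pads' length; the fingertips stand 14 mm ahead of it and the grasp point (between the pads) lies 5 mm behind it; z points along the fingers, y is the line along which they close (so a half turn about z gives the same grasp; the last joint's range is limited). The gripper opens to 85 mm and grips with 20 to 120 N. Pads are 22 mm wide; open, the fingers measure 114 mm over their backs; the gripper's body (76 mm by 85 mm) begins 54 mm behind the grasp point. The pads swing forward as they close: fully open they stand 13 mm farther back than shut.
Start: joints at [-1.245, 0.276, -0.026, 1.268, 0, 1.467], TCP at [0.26, -0.568, 0.245] pointing down, gripper open.
Joint ranges: [-3.12, 3.12], [-0.85, 1.88], [-1.08, 1.24], [-1.95, 2.15], [-1.57, 1.53], [-3.14, 3.14]. Speed limits (rad/s): [2.57, 2.57, 3.14, 3.14, 3.14, 3.14].

INTERFACE

Orientations are given as [roll, pitch, yaw] about the fixed x, y, z axes, in that order (R = Rz(yaw) Ry(pitch) Rx(roll)).
In Python, from plant import env, grab_frame, camera_model, finish_job gives the robot as it stands. Calls block until the motion is done:
- env.move_ptp(position, orientation): joint-space move of the TCP to a pose.
- env.move_linear(position, orientation=None, v=0.15, until_force=None): straight line of the TCP; orientation=None keeps the orientation; v is the mean speed in m/s. With until_force (N) it stops when the force on the tool has changed by that much, and returns True; else False.
- env.goto_joints(angles): joint-space move.
- env.gripper_open() and env.clamp(grip_force=None): open the fingers fully, or close them until they stop; grip_force is the grip in N (None keeps the last).
- env.sleep(seconds).
- env.inverse_kinematics(position, orientation): joint angles nearest the present ones, or None.
- env.read_state(): the state.
- grab_frame(name): name is "side" or "top"; returns the picture (384x512x3 uint8, blue, green, red); there is no depth.
- camera_model(name): a dict with "fx", "fy", "cx", "cy" (pixels), "dist_coeffs" ([k1, k2, p1, p2, k3] as OpenCV has them; the pictures are not rectified), "R" (3x3) and "t" (3): a world point X has camera coordinates R X + t. Camera axes: x right, y down, z forward; pixel columns grow to the right and rows downward; lengths in m; the calibration is good to about 2 mm. A picture is of the moment at which its call begins. camera_model takes no time and is no camera call.
A pose or a line that the arm cannot do raises env.IKError and nothing moves.
- finish_job(): hands the job in; it is judged then, once.
The state is a dict: "time_s": time; "qpos": joint angles; "qvel": joint speeds; "joint_torque": joint torques, N m; "ee_pos": TCP position; "ee_rot": TCP orientation; "force": force on the tool from outside, world axes, zero at the start; "moment": the same for the moment, N m; "gripper_width": opening from 0.0 (shut) to 1.0 (fully open); "gripper_force": force on a finger pad.
Only numpy, scipy, OpenCV 4.12 (cv2) and the standard library are available. Lean on these libraries where they do the work, as an engineer would, in place of code of your own. Each camera call takes 0.05 s, during which the arm holds its last target. There are 200 camera calls.

## Working session

There is one attempt and no reset: what is moved stays moved. The work goes in short steps, each a Python script; the robot and the scene stay as the last script left them, time stands still between calls to the robot, and variables do not carry over. Pictures are saved under pics/ and viewed, at most 10 in all, crops included, and the job is handed in when it is done.

```bash
mkdir -p pics; ls; python3 - <<'E'
from plant import env, grab_frame, camera_model
import cv2, numpy as np
for n in("side","top"):
    cv2.imwrite(f"pics/{n}0.png",grab_frame(n)); m=camera_model(n)
    R=np.array(m["R"]);print(n,m,"C",-R.T@np.array(m["t"]))
print(env.read_state())
E
```

```text
pics
side {'fx': 459.5783011714633, 'fy': 459.5783011714633, 'cx': 254.45298964831224, 'cy': 194.019324332474, 'dist_coeffs': array([-0.06189883,  0.        ,  0.        ,  0.        ,  0.        ]), 'R': array([[-0.96844452, -0.24914681, -0.00640884],
       [-0.16901589,  0.6754359 , -0.71778825],
       [ 0.18316341, -0.69405491, -0.69623197]]), 't': array([0.51047816, 0.16023348, 1.2884353 ])} C [0.28545757 0.9132014  1.01533512]
top {'fx': 463.45465626880735, 'fy': 463.45465626880735, 'cx': 259.08854292902055, 'cy': 191.18290084429805, 'dist_coeffs': array([-0.09349425,  0.        ,  0.        ,  0.        ,  0.        ]), 'R': array([[ 0.00298283, -0.99998615, -0.00433604],
       [-0.99409071, -0.00249467, -0.10852393],
       [ 0.10851161,  0.00463413, -0.99408438]]), 't': array([0.00906222, 0.51365085, 1.56428025])} C [0.34084594 0.00309441 1.61080927]
{'time_s': 0.1, 'qpos': array([-1.24541912e+00,  2.77076204e-01, -2.77515971e-02,  1.26800366e+00,
       -3.10812889e-05,  1.46738024e+00]), 'qvel': array([ 0.00029808, -0.00027768,  0.00330782,  0.00112591, -0.00222973,
        0.0006814 ]), 'joint_torque': array([ 3.47925734e-04, -4.46709681e+01,  2.96127802e+01,  8.47509684e-03,
       -1.11735988e-04, -7.92286130e-06]), 'ee_pos': array([ 0.25961297, -0.56777895,  0.24425582]), 'ee_rot': array([-3.13956518e+00, -1.79175270e-04,  4.28793137e-01]), 'force': array([ 0.21728345, -0.90765478,  0.59759944]), 'moment': array([0.00727289, 0.01569228, 0.05363529]), 'gripper_force': 0.0, 'gripper_width': 1.0014508236062925}
```

View pics/side0.png

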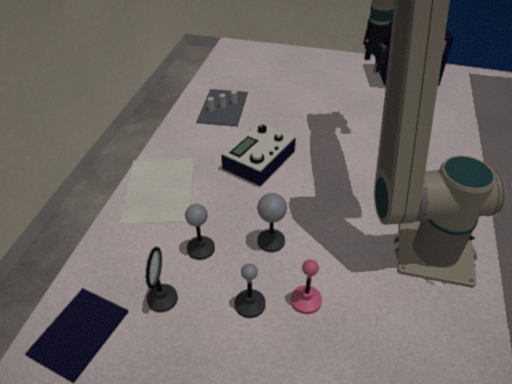

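View pics/top0.png

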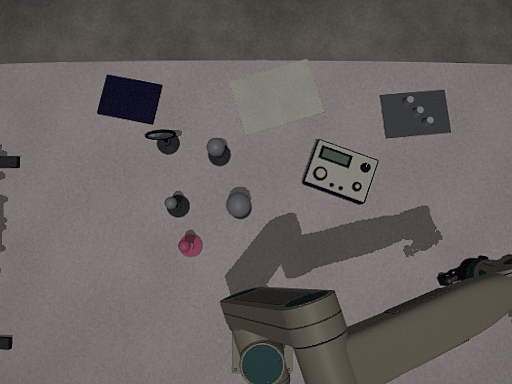

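Side: small ball about (249,271), foot (250,303), large button (257,157). Top: small ball (171,203), large ball (238,204), pink look-alike (185,246), large button (320,173), small button (357,187). I'll zoom in on the important spots.

```bash
python3 - <<'E'
import cv2, numpy as np
t=cv2.imread("pics/top0.png");s=cv2.imread("pics/side0.png")
def c(im,u,v,w=50,h=37):
    return cv2.resize(im[v-h//2:v-h//2+h,u-w//2:u-w//2+w],(400,296),interpolation=cv2.INTER_NEAREST)
cv2.imwrite("pics/z.png",np.vstack([np.hstack([c(t,175,204),c(s,250,280)]),np.hstack([c(t,330,178),c(s,262,147)])]))
np.set_printoptions(linewidth=200)
for im,u,v in((t,171,203),(s,249,271)):
    print(im[v-10:v+11,u-12:u+13].astype(int).mean(2).astype(int)); print((im[v-10:v+11,u-12:u+13,2].astype(int)-im[v-10:v+11,u-12:u+13,0]))
E
```

```text
[[123 126 115 122 119 117 118 118 126 124 120 127 126 130 111  69  76  77  77  79  75  79  74  80 118]
 [121 122 122 124 119 119 120 124 122 122 121 124 130 132  72  69  75  68  73  69  66  66  70  71  88]
 [121 125 125 127 123 120 120 125 125 124 125 128 137 119  59  35  38  14   4  10  15  19  31  52  81]
 [124 123 117 120 126 123 125 128 130 117 114 114 115  59   2  15  15  15  16  19  24  20  16  18  36]
 [126 119 117 120 123 122 128 122 113  72  62  47  50  44  38  26  12  18  23  13  19  17  17  16  23]
 [124 122 123 123 121 127 123  92  54  68  73  73  72  71  67  53  35  18  19  23  14  19  18  20  30]
 [124 123 126 126 129 131  94  61  74  80  82  81  86  77  73  70  53  21  10  20  23  20  23  26  36]
 [127 127 127 125 128 122  65  74  83  81  90  87  86  85  80  74  63  40  14  20  17  15  21  35  31]
 [128 122 125 125 125 105  65  80  89  91  94  93  87  87  84  76  70  53   9  18  17  27  27  34  31]
 [125 121 124 125 131  98  71  83  93  94 101  99  96  91  84  80  71  59  21  21  21  17  35  37  35]
 [121 117 125 130 132  81  72  83  92  91 102 116 103  92  84  79  75 
[... 6330 characters left out ...]
 9 12 14 11  2 -2 -4 -4 -2 -3 -5 -2 -4 -3 -4 -4 -6 -6 -5 -3  4  8 13 12 12]
 [11 12 14 12  5 -2 -4 -4 -1 -4 -4 -6 -6 -7 -4 -3 -5 -5 -4 -1  8 13 13 10 10]
 [11 12 13 10  6  2 -5 -4 -3 -4 -4 -4 -3 -4 -4 -4 -4 -1 -3  1 10 12 11 14 10]
 [11 11 12 12 13  4  0 -5  0 -4 -4 -1 -4 -4 -3 -4 -5  0 -1  7 10 11 11 13 13]
 [10 13 15 13 10  8  5 -1 -4 -5 -5 -3 -2 -3 -5 -3 -4 -2  5  8 11 13 10 13 12]
 [ 9 12 11 11 11 12  9  8  0 -4 -5 -2 -2 -4 -3 -2  1  7  9 11 11 13 10 12 13]
 [14 11 14 13 11 12 10  8  7  1 -1 -3 -3 -5  0  6  9 10 10 11 10 13 11 12 11]
 [12 10 11 13 11 11 12 13  9  8  4 -1 -3  0  4 10 11 13 11 12 12  9 11 11 11]
 [12 11 12  9 13 14 12 13 12 12  6 -3 -5  1  5  9 11 12 12 11 12 14 12 13 12]]
```

View pics/z.png

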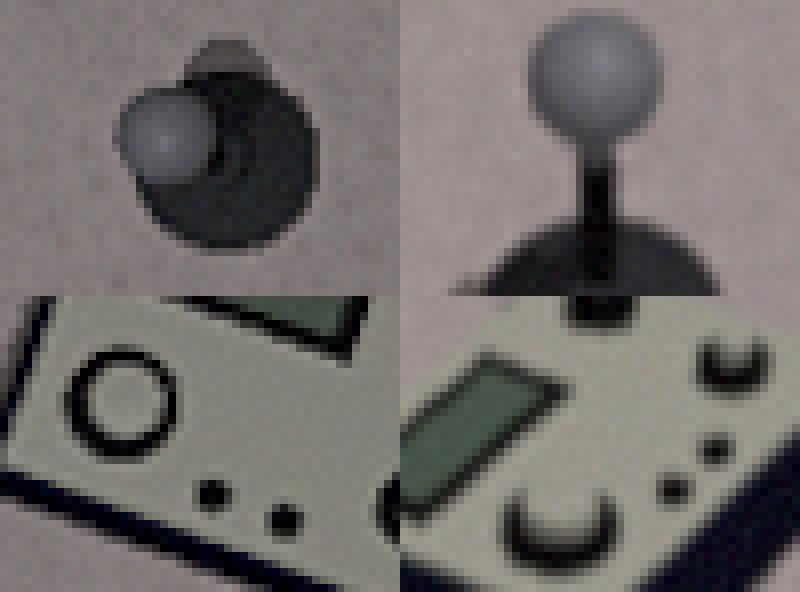

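Top: the small ball is centred at (170.5,202.5), the larger button's cap at (320,172.9) and the sockets at (331.1,184.4) and (340.1,187.5). Side: ball (249,271), sockets (270.7,152.7) and (275.9,147.7). Next I triangulate these.

```bash
cat > h.py <<'E'
from plant import env, grab_frame, camera_model, finish_job
import cv2, numpy as np
def cam(n):
    m=camera_model(n); K=np.array([[m["fx"],0,m["cx"]],[0,m["fy"],m["cy"]],[0,0,1]])
    return K,np.array(m["dist_coeffs"]),np.array(m["R"]),np.array(m["t"])
def norm(n,p):
    K,d,R,t=cam(n); return cv2.undistortPoints(np.array([[p]],float),K,d)[0,0]
def ray(n,p,z):
    K,d,R,t=cam(n); r=R.T@np.append(norm(n,p),1); c=-R.T@t; return c+r*(z-c[2])/r[2]
def tri(pt,ps):
    P=[np.c_[cam(n)[2],cam(n)[3]] for n in("top","side")]
    X=cv2.triangulatePoints(*P,norm("top",pt),norm("side",ps)).ravel(); return X[:3]/X[3]
def proj(n,X):
    K,d,R,t=cam(n); return cv2.projectPoints(np.array([X],float),cv2.Rodrigues(R)[0],t,K,d)[0].ravel()
E
python3 - <<'E'
from h import *
np.set_printoptions(precision=4,suppress=True)
b=tri((170.5,202.5),(249,271)); print("ball",b,"reproj",proj("top",b),proj("side",b), "top@.14",ray("top",(170.5,202.5),.14),"side@.14",ray("side",(249,271),.14))
for a in(((331.1,184.4),(270.7,152.7)),((340.1,187.5),(275.9,147.7))): print("socket",tri(*a))
z=ray("top",(320,172.9),.088); print("zero",z,"side proj",proj("side",z), "hold",ray("top",(357,187),.088))
for n,p,s in(("med",(216,147),(196,215)),("large",(238,204),(272,207)),("pink",(185,246),(310,268)),("lens",(160,135),(155,268))): print(n,tri(p,s))
for p in(b+[0,0,.06],z+[0,0,.06]):
    for yaw in(0,1.57,-1.57,3.14): print(env.inverse_kinematics(p,[3.1416,0,yaw]))
E
```

```text
ball [0.4641 0.2933 0.1391] reproj [170.5088 202.5681] [248.9072 270.9853] top@.14 [0.4643 0.2931 0.14  ] side@.14 [0.4637 0.2939 0.14  ]
socket [ 0.5321 -0.2316  0.068 ]
socket [ 0.5216 -0.2619  0.0675]
zero [ 0.5687 -0.1921  0.088 ] side proj [256.651  153.6285] hold [ 0.5219 -0.3148  0.088 ]
med [0.646  0.1502 0.1354]
large [0.4592 0.0769 0.1396]
pink [0.3267 0.2452 0.1328]
lens [0.6857 0.3349 0.1316]
[ 0.4458  0.1719 -0.2583  1.1406  0.     -2.6958]
[ 0.4458  0.1719 -0.2583  1.1406  0.      2.0174]
[ 0.4458  0.1719 -0.2583  1.1406 -0.     -1.1258]
[ 0.4458  0.1719 -0.2583  1.1406 -0.      0.4474]
[-0.4334  0.2995 -0.2092  1.0621  0.      2.7082]
[-0.4334  0.2995 -0.2092  1.0621 -0.      1.1382]
[-0.4334  0.2995 -0.2092  1.0621  0.     -2.005 ]
[-0.4334  0.2995 -0.2092  1.0621 -0.     -0.4318]
```

Ball at (0.464, 0.293, 0.139), larger button at (0.569, -0.192); the measured button spacing and panel height match the text. Now the touch.

```bash
python3 - <<'E'
from h import *
np.set_printoptions(precision=4,suppress=True)
o=[np.pi,0,np.pi]; x,y=.4641,.2935
def st(l): s=env.read_state(); print(l,round(s["time_s"],2),s["ee_pos"],s["force"],s["gripper_width"])
env.move_linear([.26,-.568,.36],v=.2); env.clamp(20)
env.move_ptp([x,y,.36],o); env.move_linear([x,y,.195],v=.15); env.sleep(.4); st("above")
r=env.move_linear([x,y,.168],v=.015,until_force=2.2); st(r)
env.sleep(.3); st("held")
cv2.imwrite("pics/touch.png",np.hstack([cv2.resize(grab_frame(n)[v:v+120,u:u+130],(390,360)) for n,u,v in(("top",120,140),("side",190,200))])); st("p")
E
```

```text
above 6.34 [0.4642 0.2936 0.1953] [0.5978 0.4144 0.3181] 0.002075778501873516
True 7.89 [0.464  0.2935 0.1693] [0.3022 1.0999 3.2636] -9.647972065765555e-05
held 8.19 [0.464  0.2934 0.1691] [2.5315 0.6696 2.1236] -0.00394519904491685
p 8.29 [0.4639 0.2934 0.169 ] [1.8002 1.0773 2.3649] -0.0021883170518649762
```

View pics/touch.png

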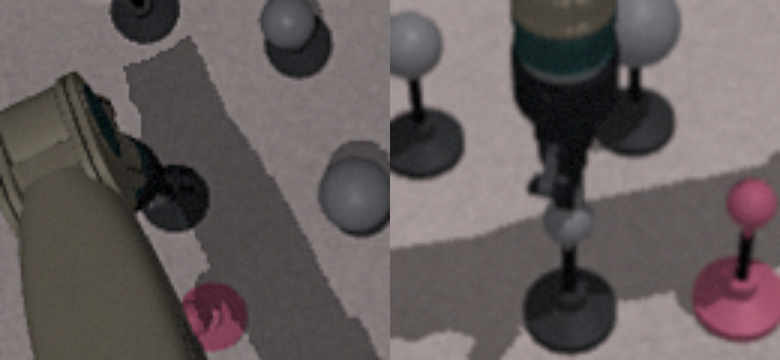

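The side crop shows the closed fingertips resting on the small ball, with its stand upright and unshifted. The ball has sunk about 5 mm, at roughly 2–3 N. Retract and press the button.

```bash
python3 - <<'E'
from h import *
np.set_printoptions(precision=4,suppress=True)
o=[np.pi,0,np.pi]; x,y=.5687,-.1921
def st(l): s=env.read_state(); print(l,round(s["time_s"],2),s["ee_pos"],s["force"])
env.move_linear([.464,.2935,.195],v=.04); env.move_linear([.464,.2935,.36],v=.15)
env.move_ptp([x,y,.30],o); env.move_linear([x,y,.12],v=.15); env.sleep(.4); st("above")
r=env.move_linear([x,y,.090],v=.02,until_force=9); st(r)
env.sleep(.3); st("held")
cv2.imwrite("pics/press.png",cv2.resize(grab_frame("side")[90:210,190:320],(520,480)))
env.move_linear([x,y,.12],v=.05); env.move_linear([x,y,.30],v=.15); env.sleep(.3); st("up")
cv2.imwrite("pics/end.png",np.hstack([cv2.resize(i,(400,300)) for i in(grab_frame("top"),grab_frame("side"))]))
for n in("top","side"): cv2.imwrite(f"pics/{n}1.png",grab_frame(n))
E
```

```text
above 13.92 [ 0.5688 -0.1922  0.1203] [0.4213 0.0943 0.6454]
True 15.04 [ 0.5686 -0.1921  0.0961] [-0.6261  0.7767  4.5749]
held 15.34 [ 0.5686 -0.1921  0.0961] [-0.1272 -0.4474  5.2992]
up 17.69 [ 0.5685 -0.192   0.2994] [0.515  0.2459 0.6386]
```

View pics/press.png

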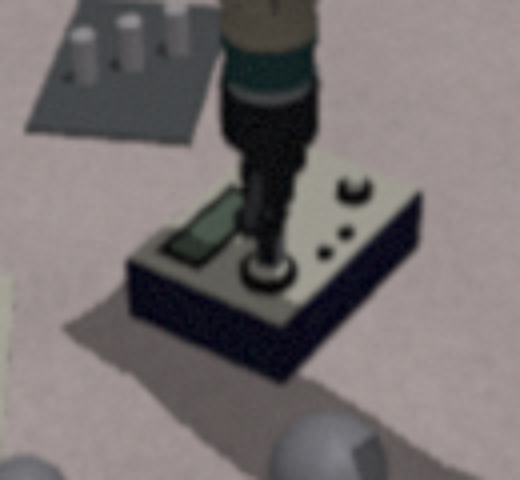

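View pics/end.png

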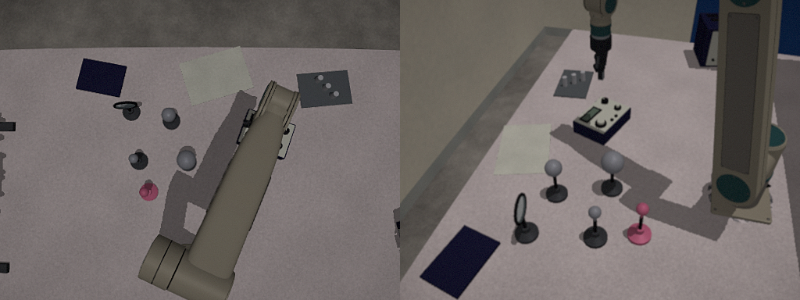

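The press picture shows the fingertips centred on the larger button, and at the end all the stands are upright and the hand is clear. The press reached the 6 mm depth, but the held force was only 4.7 N. I'll press once more, more firmly, to make sure the button bottoms out, and check that the stands haven't moved.

```bash
python3 - <<'E'
from h import *
np.set_printoptions(precision=4,suppress=True)
x,y=.5687,-.1921
def st(l): s=env.read_state(); print(l,round(s["time_s"],2),s["ee_pos"],s["force"])
env.move_linear([x,y,.12],v=.15); env.sleep(.3)
r=env.move_linear([x,y,.092],v=.02,until_force=16); st(r)
env.sleep(.3); st("held")
env.move_linear([x,y,.12],v=.05); env.move_linear([x,y,.30],v=.15); env.sleep(.5); st("up")
a=cv2.imread("pics/side0.png"); b=grab_frame("side")
for n,u,v in(("small",249,285),("med",198,230),("large",272,220),("lens",157,280)):
    p=[i[v-30:v+30,u-22:u+22].mean(2).astype(np.float32) for i in(a,b)]
    print(n,cv2.phaseCorrelate(*p))
E
```

```text
True 20.69 [ 0.5686 -0.1921  0.0962] [-0.969  -0.5437  4.7088]
held 20.99 [ 0.5686 -0.1921  0.0961] [-0.978   0.4831  6.209 ]
up 23.49 [ 0.5687 -0.1921  0.2999] [ 0.4722 -0.2347 -0.8288]
small ((0.49754116312034213, -0.08954269931489733), 0.9643987358940972)
med ((0.44969351935457524, 0.025447059094606317), 0.9241812755443432)
large ((0.6118513680743298, -0.14378828072855043), 0.6390725107546206)
lens ((0.5424304919307836, 0.03480534753288467), 0.9377603643911856)
```

Both presses stopped sharply at the same height, even with the higher threshold, so that is the button's end stop. The stands haven't moved relative to each other.

```bash
python3 -c "
from plant import finish_job
print(finish_job())"
```

```text
the job is handed in; nothing more can be done
None
```

I touched the smallest ball lightly (about 2–3 N), pressed the larger button to its stop twice (the second time to be sure) and released it, saw no movement of the stands in the camera check, and handed the job in with the hand clear; no verdict was returned.

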